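# Set out the carriage paint bench for the next coat

### The job

Set out the bench for the next coat: stand each paint jar upright in the middle of the pad that has its colour and its shape (two jars are maroon, one round and one square), and slide the brass tube into the bore of the wooden block, all the way down to its black mark. Set the glass jars down without dropping them, and leave the green jar and the open tub of white filler where they are.

Things in the scene. Friction and masses are not known exactly. Their poses are not given: they have to be found in the camera images.
- maroon_round_jar: loose round glass paint jar with lid, maroon all over (paint and lid), 54 mm diameter, 85 mm tall, standing upright, about 0.26 kg; may be gripped anywhere on its straight side. Origin: centre of its underside, z up
- maroon_square_jar: loose square maroon glass paint jar: body 52 x 52 mm, 70 mm tall, its sides along its own x and y; on top a round maroon lid of 36 mm diameter, total height 85 mm, standing upright, about 0.27 kg. Origin: centre of its underside, z up
- cream_round_jar: loose round glass paint jar with lid, cream all over (paint and lid), 54 mm diameter, 85 mm tall, standing upright, about 0.26 kg; may be gripped anywhere on its straight side. Origin: centre of its underside, z up
- brass_tube: loose brass tube standing upright on end, 26 mm diameter, 110 mm tall, about 0.11 kg, with a black mark ring round it 40 mm above its lower end. Origin: centre of its lower end, z up along the tube
- maroon_round_pad: fixed maroon round (88 mm diameter) rubber-edged pad lying flat on the bench, 4 mm thick, black rim 4 mm wide. Origin: centre of its underside (on the bench), z up
- maroon_square_pad: fixed maroon square (88 x 88 mm) rubber-edged pad lying flat on the bench, 4 mm thick, black rim 4 mm wide. Origin: centre of its underside (on the bench), z up
- cream_round_pad: fixed cream round (88 mm diameter) rubber-edged pad lying flat on the bench, 4 mm thick, black rim 4 mm wide. Origin: centre of its underside (on the bench), z up
- bore_block: fixed pale wooden block, 80 x 80 mm, 55 mm high, with a vertical bore in the middle of its top: 31 mm diameter, 40 mm deep, closed at the bottom (15 mm above the bench), mouth chamfered 4 mm; a tube standing on the bore's floor has its 40 mm mark level with the block's top. Origin: centre of its underside, z up
- green_round_jar: loose round glass paint jar with lid, green all over (paint and lid), 54 mm diameter, 85 mm tall, standing upright, about 0.26 kg; may be gripped anywhere on its straight side. Origin: centre of its underside, z up. Has no pad: to be left where it is
- filler_tub: loose open round tub of white filler, 72 mm diameter at the rim, 45 mm tall: to be left where it is. Origin: centre of its underside, z up. (Two more low loose things, a gold octagonal dish and a sanding block, up to 74 mm across and 32 mm high, stand among the rest unlisted; neighbours stand at least 110 mm apart centre to centre; the tallest thing among them is the tube, 110 mm)
There are look-alikes about, which are no part of the job. Leave any orange, pink or purple look-alike of the bore_block alone.

How it is judged:
At the end, for the whole second after the job is handed in: Each of the three jars stands upright and still on the pad of its colour and shape, its centre within 14 mm of the pad's centre; the brass tube stands in the block's bore on its floor, its mark within 4 mm of the block's top; all released and at rest (horizontal distance between maroon_round_jar and maroon_round_pad below 0.014 m and z of maroon_round_jar in the frame of maroon_round_pad between 0.001 and 0.009 m and angle between each of maroon_round_jar, maroon_square_jar, cream_round_jar, brass_tube's own z axis and vertical below 0.15 rad and linear speed of each of maroon_round_jar, maroon_square_jar, cream_round_jar, brass_tube below 0.02 m/s and horizontal distance between maroon_square_jar and maroon_square_pad below 0.014 m and z of maroon_square_jar in the frame of maroon_square_pad between 0.001 and 0.009 m and horizontal distance between cream_round_jar and cream_round_pad below 0.014 m and z of cream_round_jar in the frame of cream_round_pad between 0.001 and 0.009 m and horizontal distance between brass_tube and bore_block below 0.006 m and z of brass_tube in the frame of bore_block between 0.01 and 0.019 m); the robot touches nothing.
It fails at once if the maroon round jar is dropped (falls free faster than 0.7 m/s, a drop of some 25 mm) (contact force between maroon_round_jar and the fingers below 0.01 N and linear speed of maroon_round_jar above 0.7 m/s).
It fails at once if the maroon square jar is dropped (falls free faster than 0.7 m/s, a drop of some 25 mm) (contact force between maroon_square_jar and the fingers below 0.01 N and linear speed of maroon_square_jar above 0.7 m/s).
It fails at once if the cream round jar is dropped (falls free faster than 0.7 m/s, a drop of some 25 mm) (contact force between cream_round_jar and the fingers below 0.01 N and linear speed of cream_round_jar above 0.7 m/s).
It fails at once if the green round jar is moved by more than 30 mm or tipped (distance of green_round_jar from where it was at the start of the episode above 0.03 m or angle between green_round_jar's own z axis and vertical above 0.5 rad).
It fails at once if the filler tub is moved by more than 30 mm or tipped (distance of filler_tub from where it was at the start of the episode above 0.03 m or angle between filler_tub's own z axis and vertical above 0.5 rad).
It also fails if it takes over 112 s, if anything falls off the work surface, if the arm or the gripper's body presses on something with over 40 N, if the wrist force passes 120 N, or if a joint passes its speed limit or range.

### The arm

A 7-joint arm with a two-finger parallel gripper is mounted at the origin on the work surface. World frame = base frame: x ahead of the robot, y to its left, z up, the work surface at z = 0. Lengths are in m, angles in rad, forces in N, time in s.
With the tool pointing down it reaches from about 0.4 to 0.85 m from the base axis. Payload 4.5 kg.
Tool frame: the origin (TCP) lies midway between the tips of the shut fingers; the grasp point (between the pads) lies 19 mm behind it; z points along the fingers, y is the line along which they close (so a half turn about z gives the same grasp; the last joint's range is limited). The gripper opens to 88 mm and grips with 3 to 60 N. Pads are 18 mm wide; open, the fingers measure 123 mm over their backs; the gripper's body (75 mm by 187 mm) begins 45 mm behind the grasp point.
Start: joints at [-1.249, 0.689, -0.195, 1.565, 0.157, 0.902, -0.215], TCP at [0.177, 0.599, 0.239] pointing down, gripper open.
Joint ranges: [-3.01, 3.01], [-0.46, 2.08], [-1.47, 1.51], [0.13, 2.56], [-1, 4.14], [0.04, 2.09], [-2.66, 2.66]. Speed limits (rad/s): [2.57, 2.57, 3.14, 3.14, 3.14, 3.14, 3.14].

### API

Orientations are given as a unit quaternion [x, y, z, w].
In Python, from plant import * gives the robot as it stands.
- The arm moves only by the tool send_rows, never from a script. Its argument "targets" is a list of rows, each a list of 2 entries, a list of its own where there are three numbers: the shift along the tool's x, y, z in units of 0.3 m (1.0 is 0.3 m), then the turn, a rotation vector about the tool's x, y, z in units of pi rad (1.0 is pi rad). A call has 1 to 12 rows; each row is the pose to reach, as a shift and turn from the pose commanded when the call began, along the tool's axes at that moment, turning the shorter way round; what a row does not reach only later rows make up. A row lasts 1/8 s, in which the tool goes at most 62.5 mm and 10.7 degrees, less where a joint would pass 70% of its speed; a pose out of reach is approached as far as the arm can. A call with a number of a shift or a turn outside -1 to 1 is refused whole. A call with a gripper value outside its range is refused whole. "fingers" is the opening, from 0 (shut) to 1 (fully open), set as the call begins (left out, the last holds). The fingers move at their own pace and stop on an object; "newtons" is the grip in N (left out, the last holds). Time passes only in rows, so rows that repeat a pose let the fingers close. It gives the time, the measured TCP pose, the force, the opening and the grip force at its end, in the units of the state.
- get_state(): the state, without advancing time (a new reading comes with each control period).
- snapshot(name): name is "side" or "top" or "wrist"; returns a dict with "img" (400x640x3 uint8, blue, green, red), "fx", "fy", "cx", "cy" (pixels), "cam_to_world" (4x4, takes a point from camera to world coordinates); the wrist camera has in their place "T_tool_cam" (4x4, takes a point from camera to tool coordinates, whose origin is the TCP and whose axes are the flange's). Camera axes: x right, y down, z forward; pixel columns grow to the right and rows downward; lengths in m; the calibration is good to about 2 mm. A picture is of the moment at which its call begins: read the wrist's pose just before it. There is no depth.
- finish_job(): hands the job in; it is judged then, once.
The state is a dict: "clock": time; "q": joint angles; "qd": joint speeds; "joint_torque": joint torques, N m; "tool_pos": TCP position; "eef_rot": TCP orientation; "contact_force": force on the tool from outside, world axes, zero at the start; "moment": the same for the moment, N m; "opening": opening from 0.0 (shut) to 1.0 (fully open); "finger_force": force on a finger pad.
Only numpy, scipy, OpenCV 4.12 (cv2) and the standard library are available. Lean on these libraries where they do the work, as an engineer would, in place of code of your own. Each camera call takes 0.05 s, during which the arm holds its last target. There are 200 camera calls.

## Working session

There is one attempt and no reset: what is moved stays moved. The work goes in short steps, Python scripts to look and compute and a tool call to move; the robot and the scene stay as the last step left them, time stands still between calls to the robot, and variables do not carry over. Pictures are saved under pics/ and viewed, at most 14 in all, crops included, and the job is handed in when it is done.

Besides the shell and the picture viewer there is one more tool, called after "Call:" by a JSON object that holds its "fn" and its "kwargs", one argument or row to a line. send_rows: Moves the arm, as the interface text tells. Its arguments: {"type":"object","properties":{"targets":{"type":"array"},"fingers":{"type":"number"},"newtons":{"type":"number"}},"required":["targets"]}

```bash
mkdir -p pics; ls; python3 - <<'E'
from plant import *
import cv2,numpy as np
s=get_state(); print({k:np.round(v,3).tolist() for k,v in s.items()})
for n in("top","side"):
    d=snapshot(n); cv2.imwrite(f"pics/{n}0.png",d["img"]); print(n,d["fx"],d["cx"],d["cy"],np.round(d["cam_to_world"],3).tolist())
d=snapshot("wrist");cv2.imwrite("pics/wrist0.png",d["img"]);print(d["fx"],np.round(d["T_tool_cam"],3).tolist())
E
```

```text
pics
{'clock': 0.0, 'q': [-1.249, 0.69, -0.194, 1.566, 0.157, 0.902, -0.215], 'qd': [0.001, -0.002, -0.001, 0.001, -0.001, 0.001, -0.001], 'joint_torque': [0.0, -52.755, -1.267, -15.343, -0.053, 0.006, 0.0], 'tool_pos': [0.177, 0.599, 0.238], 'eef_rot': [0.143, 0.99, -0.001, -0.0], 'contact_force': [-0.221, -0.184, 0.068], 'moment': [-0.033, 0.004, 0.018], 'finger_force': 0.0, 'opening': 0.997}
top 392.1653543447173 320.7902797716107 206.93337688854893 [[0.002, -0.995, 0.099, 0.357], [-1.0, -0.003, -0.01, -0.008], [0.01, -0.099, -0.995, 0.98], [0.0, 0.0, 0.0, 1.0]]
side 455.10237963575304 316.29830444921714 188.10901145863397 [[0.992, -0.073, 0.1, 0.319], [-0.123, -0.638, 0.76, -0.933], [0.008, -0.766, -0.642, 0.846], [0.0, 0.0, 0.0, 1.0]]
314.709142639304 [[0.001, -0.956, -0.292, 0.075], [1.0, 0.0, 0.0, 0.001], [-0.0, -0.292, 0.956, -0.146], [0.0, 0.0, 0.0, 1.0]]
```

View pics/top0.png

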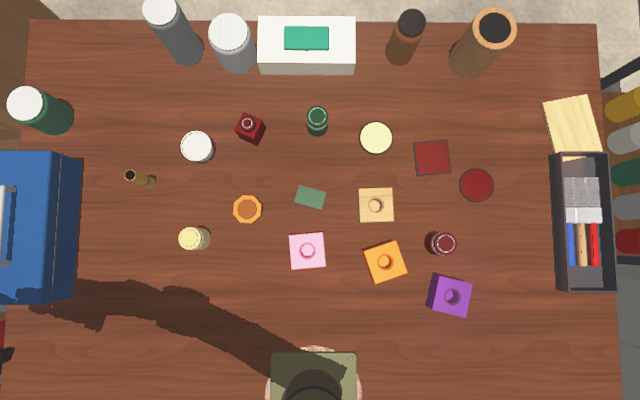

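View pics/side0.png

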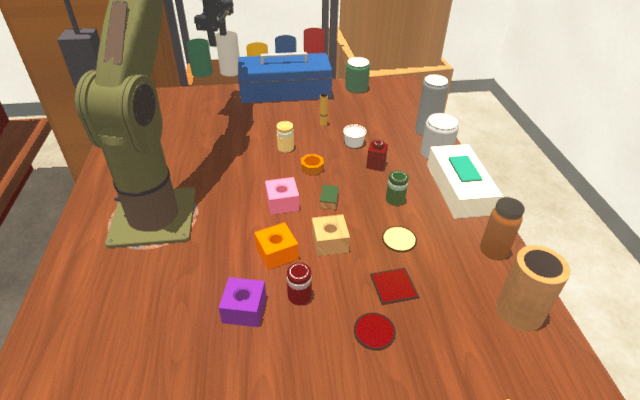

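The top view shows these candidates:
- **Maroon:** round jar (443,243), square jar (250,126), square pad (432,157), round pad (476,185).
- **Cream:** jar (194,238), pad (376,138).
- **Tube:** one brass tube (140,178). The gold dish (247,209) isn't a tube.
- **Blocks:** the pale one (376,205) is the right one. The pink (307,250), orange (385,261) and purple (450,296) blocks and the pale box (572,125) are look-alikes.
- **Leave alone:** green jar (317,120), and the tub (197,147).

```bash
python3 - <<'E'
import cv2,numpy as np
t=cv2.imread("pics/top0.png");s=cv2.imread("pics/side0.png")
h=cv2.cvtColor(t,cv2.COLOR_BGR2HSV);hs=cv2.cvtColor(s,cv2.COLOR_BGR2HSV)
for n,p in dict(mr=(443,236),mrtop=(443,243),sq=(243,133),sqside=(256,138),pad=(432,157),rp=(476,185),cj=(190,238),cjs=(205,238),cp=(376,138),tube=(150,181),bl=(365,195),wood=(400,180),wood2=(280,160),wood3=(160,200)).items(): print(n,h[p[1],p[0]],end=' ')
print()
for n,p in dict(mr=(299,290),mrl=(300,268),sq=(378,160),pad=(393,285),rp=(374,330),cj=(286,142),cp=(399,239),tube=(324,112),bl=(318,224),bls=(330,245),wood=(350,260),wood2=(340,160)).items(): print(n,hs[p[1],p[0]],end=' ')
a=cv2.resize(t[90:270,110:290],None,fx=2.2,fy=2.2,interpolation=2);b=cv2.resize(t[120:270,350:510],None,fx=2.4,fy=2.4,interpolation=2)
H=max(a.shape[0],b.shape[0]);pad=lambda x:cv2.copyMakeBorder(x,0,H-x.shape[0],0,0,0)
cv2.imwrite("pics/crop0.png",np.hstack([pad(a),pad(b)]))
E
```

```text
mr [  3  70 152] mrtop [  0 147 135] sq [  0 168 143] sqside [  2 147  73] pad [  3 165 147] rp [  0 171 140] cj [ 27  83 246] cjs [ 19 100 143] cp [ 28  55 247] tube [ 19 134 120] bl [ 20  98 241] wood [ 10 140 140] wood2 [  9 138 135] wood3 [ 10 137 138] 
mr [  0 153 112] mrl [  1 203 143] sq [  4 171 106] pad [  2 221 170] rp [  0 214 172] cj [ 19 133 205] cp [ 30  68 255] tube [ 19 171 173] bl [ 24 107 254] bls [ 14 142 171] wood [ 10 170 185] wood2 [ 10 164 188]
```

View pics/crop0.png

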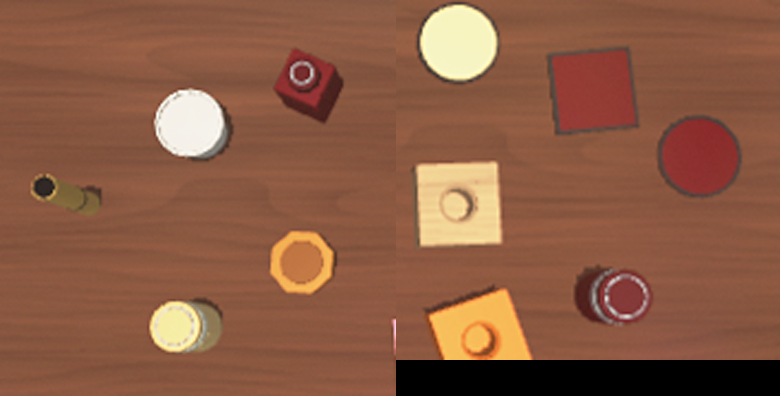

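The crop confirms the choices. The pale block's bore is at about (457,205) in the crop's right half. The square jar is rotated by about 30°. The tube's mouth is at (43,187).

```bash
cat > h.py <<'E'
import cv2,numpy as np
from plant import *
from scipy.spatial.transform import Rotation as R
def ray(d,u,v,T=None):
    T=np.array(d["cam_to_world"]) if T is None else T
    return T[:3,3],T[:3,:3]@np.array([(u-d["cx"])/d["fx"],(v-d["cy"])/d["fy"],1.])
def plane(d,u,v,z,T=None):
    o,r=ray(d,u,v,T); return o+r*(z-o[2])/r[2]
def tri(rs):
    A=np.zeros((3,3));b=np.zeros(3)
    for o,r in rs:
        r=r/np.linalg.norm(r);P=np.eye(3)-np.outer(r,r);A+=P;b+=P@o
    return np.linalg.solve(A,b)
def blob(img,c,rad,lo,hi):
    m=cv2.inRange(cv2.cvtColor(img,cv2.COLOR_BGR2HSV),np.array(lo),np.array(hi))
    k=np.zeros_like(m);cv2.circle(k,c,rad,255,-1);m=cv2.morphologyEx(m&k,cv2.MORPH_OPEN,np.ones((2,2)))
    cs=[x for x in cv2.findContours(m,0,2)[0] if cv2.contourArea(x)>15]
    return cv2.convexHull(np.vstack(cs))
def cen(h):
    M=cv2.moments(h);return M["m10"]/M["m00"],M["m01"]/M["m00"]
E
cat > m0.py <<'E'
from h import *
t=snapshot("top");s=snapshot("side")
mar=((0,90,40),(6,255,200));yel=((15,40,60),(40,255,255));cre=((20,40,150),(40,255,255))
for n,ct,cs,z,c in [("mrpad",(476,185),(374,330),.004,mar),("mspad",(432,157),(393,285),.004,mar),("crpad",(376,138),(399,239),.004,cre),("block",(376,205),(330,230),.055,((15,40,180),(40,255,255)))]:
    a=blob(t["img"],ct,27,*c);b=blob(s["img"],cs,34,*c)
    print(n,*[np.round(plane(d,*cen(h),z)[:2],4) for d,h in((t,a),(s,b))],[cv2.contourArea(x) for x in(a,b)],np.round(cv2.minAreaRect(a)[2],1))
for n,ct,cs,zh,c in [("mrjar",(440,243),(299,284),.0425,mar),("msjar",(250,127),(377,155),.04,mar),("crjar",(195,238),(286,137),.0425,yel),("tube",(140,178),(324,110),.055,yel)]:
    a=blob(t["img"],ct,23,*c);b=blob(s["img"],cs,24,*c)
    print(n,*[np.round(plane(d,*cen(h),zh)[:2],4) for d,h in((t,a),(s,b))],np.round(tri([ray(t,*cen(a)),ray(s,*cen(b))]),4),cv2.boundingRect(a),cv2.boundingRect(b))
E
python3 m0.py
```

```text
mrpad [ 0.5087 -0.4124] [ 0.5217 -0.4021] [801.5, 1388.5] 26.6
mspad [ 0.5794 -0.3025] [ 0.5849 -0.3048] [1024.0, 1020.5] 84.8
crpad [ 0.6307 -0.1594] [ 0.6372 -0.1613] [730.0, 551.0] 45.0
block [ 0.4523 -0.1494] [ 0.4582 -0.154 ] [1105.5, 784.5] 86.4
mrjar [ 0.3619 -0.3054] [ 0.368  -0.3061] [ 0.365  -0.3057  0.0422] (426, 233, 32, 23) (288, 264, 25, 42)
msjar [0.6411 0.1544] [0.6471 0.1514] [0.6452 0.1548 0.0368] (235, 114, 32, 33) (368, 141, 21, 31)
crjar [0.3728 0.2817] [0.3786 0.2796] [0.3757 0.2821 0.041 ] (179, 228, 33, 23) (277, 122, 18, 32)
tube [0.5135 0.4101] [0.5199 0.4076] [0.5171 0.4111 0.0526] (126, 170, 31, 19) (321, 96, 8, 31)
```

```bash
cat > plan.py <<'E'
# usage: plan.py x,y,z,yawdeg,nrows [...]  -> row numbers (tool axes, units .3 m / pi), yaw = world azimuth of tool y
import sys; from h import *
s=get_state();p=np.array(s["tool_pos"]);r=R.from_quat(s["eef_rot"])
print("t",round(s["clock"],2),"at",np.round(p,4),"yaw",round(float(np.degrees(np.arctan2(*r.as_matrix()[[1,0],1]))),1))
for a in sys.argv[1:]:
    x,y,z,w,n=map(float,a.split(","));c=np.radians(w);Y=[np.cos(c),np.sin(c),0]
    T=R.from_matrix(np.column_stack([np.cross(Y,[0,0,-1]),Y,[0,0,-1]]))
    print([np.round(r.inv().apply(np.array([x,y,z])-p)/.3,3).tolist(),np.round((r.inv()*T).as_rotvec()/np.pi,3).tolist()],"x",int(n))
E
python3 plan.py .517,.411,.21,73.5,9
```

```text
t 0.25 at [0.1773 0.599  0.2383] yaw 73.5
[[-1.264, -0.28, 0.095], [-0.0, 0.0, 0.0]] x 9
```

Call:
{"fn": "send_rows", "kwargs": {
  "targets": [
    [[-0.9, -0.2, 0], [0, 0, 0]],
    [[-0.9, -0.2, 0], [0, 0, 0]],
    [[-0.9, -0.2, 0], [0, 0, 0]],
    [[-0.9, -0.2, 0], [0, 0, 0]]
  ],
  "fingers": 1
}}

```text
clock: 0.75
tool_pos: [0.3976, 0.477, 0.2388]
eef_rot: [0.143, 0.99, 0.0, 0.0]
contact_force: [-0.3, 0.6, -0.0]
opening: 0.996
finger_force: 0.0
```

Call:
{"fn": "send_rows", "kwargs": {
  "targets": [
    [[-0.364, -0.08, 0.095], [0, 0, 0]],
    [[-0.364, -0.08, 0.095], [0, 0, 0]],
    [[-0.364, -0.08, 0.095], [0, 0, 0]],
    [[-0.364, -0.08, 0.095], [0, 0, 0]]
  ]
}}

```text
clock: 1.25
tool_pos: [0.493, 0.4247, 0.2101]
eef_rot: [0.143, 0.99, 0.0, -0.001]
contact_force: [-0.3, 0.8, 0.4]
opening: 0.999
finger_force: 0.0
```

```bash
cat > wl.py <<'E'
import sys; from h import *
s=get_state();d=snapshot("wrist");T=np.eye(4);T[:3,:3]=R.from_quat(s["eef_rot"]).as_matrix();T[:3,3]=s["tool_pos"]
np.savez("w.npz",img=d["img"],T=T@np.array(d["T_tool_cam"]),**{k:d[k] for k in("fx","fy","cx","cy")})
cv2.imwrite(sys.argv[1],d["img"]);print(np.round(s["tool_pos"],4),s["clock"])
E
python3 wl.py pics/w1.png
```

```text
[0.493  0.4247 0.2101] 1.25
```

View pics/w1.png

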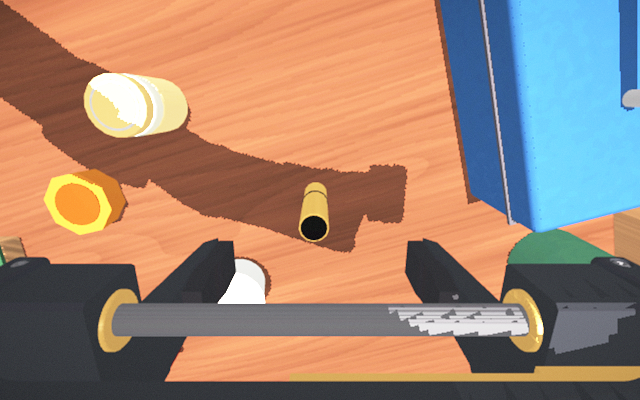

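The wrist view shows the tube mouth's centre at (314,228), with the tube leaning up to (315,187). The cream jar is at (130,105) and the tub at (245,282).

```bash
python3 - <<'E'
from h import *
w=np.load("w.npz");T=w["T"]
print("mouth",plane(w,314,228.5,.110,T).round(4))
h=cv2.cvtColor(w["img"],cv2.COLOR_BGR2HSV)
m=((h[...,2]<40)*255).astype(np.uint8);k=np.zeros_like(m);cv2.circle(k,(314,228),18,255,-1)
c=max(cv2.findContours(m&k,0,2)[0],key=cv2.contourArea);e=cen(c);print(e,plane(w,*e,.110,T).round(4))
b=blob(w["img"],(315,212),36,(15,90,60),(35,255,255));print(cv2.boundingRect(b),plane(w,*cen(b),.055,T).round(4))
E
python3 plan.py .519,.411,.21,73.5,4 .519,.411,.06,73.5,6
```

```text
mouth [0.5162 0.4135 0.11  ]
(313.3848920863309, 227.53237410071944) [0.5152 0.4133 0.11  ]
(299, 183, 31, 60) [0.5225 0.4117 0.055 ]
t 1.3 at [0.4922 0.4256 0.2104] yaw 73.6
[[-0.099, -0.022, 0.001], [0.0, -0.001, 0.001]] x 4
[[-0.1, -0.022, 0.501], [0.0, -0.001, 0.001]] x 6
```

Call:
{"fn": "send_rows", "kwargs": {
  "targets": [
    [[-0.091, -0.02, 0], [0, 0, 0]],
    [[-0.091, -0.02, 0], [0, 0, 0]],
    [[-0.091, -0.02, 0.15], [0, 0, 0]],
    [[-0.091, -0.02, 0.3], [0, 0, 0]],
    [[-0.091, -0.02, 0.4], [0, 0, 0]],
    [[-0.091, -0.02, 0.48], [0, 0, 0]],
    [[-0.091, -0.02, 0.5], [0, 0, 0]],
    [[-0.091, -0.02, 0.5], [0, 0, 0]]
  ]
}}

```text
clock: 2.3
tool_pos: [0.5174, 0.4118, 0.0607]
eef_rot: [0.143, 0.99, 0.0, -0.0]
contact_force: [1.1, 0.5, 0.1]
opening: 1.002
finger_force: 0.0
```

Call:
{"fn": "send_rows", "kwargs": {
  "targets": [
    [[0, 0, 0], [0, 0, 0]],
    [[0, 0, 0], [0, 0, 0]],
    [[0, 0, 0], [0, 0, 0]],
    [[0, 0, 0], [0, 0, 0]],
    [[0, 0, 0], [0, 0, 0]],
    [[0, 0, 0], [0, 0, 0]],
    [[0, 0, 0], [0, 0, 0]],
    [[0, 0, 0], [0, 0, 0]]
  ],
  "fingers": 0,
  "newtons": 20
}}

```text
clock: 3.3
tool_pos: [0.5183, 0.4106, 0.0601]
eef_rot: [0.143, 0.99, 0.0, -0.0]
contact_force: [-0.3, 0.4, 0.6]
opening: 0.289
finger_force: 20.0
```

```bash
python3 plan.py
```

```text
t 3.3 at [0.5183 0.4106 0.0601] yaw 73.5
```

Call:
{"fn": "send_rows", "kwargs": {
  "targets": [
    [[0, 0, -0.1], [0, 0, 0]],
    [[0, 0, -0.25], [0, 0, 0]],
    [[0, -0.05, -0.4], [0, 0, 0]],
    [[-0.02, -0.2, -0.5], [0, 0, 0]],
    [[-0.06, -0.38, -0.5], [0, 0, 0]],
    [[-0.1, -0.56, -0.5], [0, 0, 0]],
    [[-0.13, -0.74, -0.5], [0, 0, 0]],
    [[-0.16, -0.92, -0.5], [0, 0, 0]]
  ]
}}

```text
clock: 4.3
tool_pos: [0.4858, 0.1304, 0.2103]
eef_rot: [0.143, 0.99, -0.0, 0.0]
contact_force: [0.5, -0.0, -2.2]
opening: 0.285
finger_force: 20.0
```

Call:
{"fn": "send_rows", "kwargs": {
  "targets": [
    [[-0.03, -0.18, 0], [0, 0, 0]],
    [[-0.06, -0.36, 0], [0, 0, 0]],
    [[-0.09, -0.54, 0], [0, 0, 0]],
    [[-0.12, -0.7, 0], [0, 0, 0]],
    [[-0.15, -0.82, 0], [0, 0, 0]],
    [[-0.17, -0.92, 0], [0, 0, 0]],
    [[-0.17, -0.94, 0], [0, 0, 0]],
    [[-0.17, -0.94, 0], [0, 0, 0]]
  ]
}}

```text
clock: 5.3
tool_pos: [0.4548, -0.152, 0.2102]
eef_rot: [0.143, 0.99, 0.0, -0.0]
contact_force: [0.7, 0.7, -1.0]
opening: 0.289
finger_force: 20.0
```

```bash
python3 wl.py pics/w2.png; python3 plan.py
```

```text
[ 0.4548 -0.152   0.2102] 5.3
t 5.35 at [ 0.4551 -0.1513  0.2102] yaw 73.6
```

View pics/w2.png

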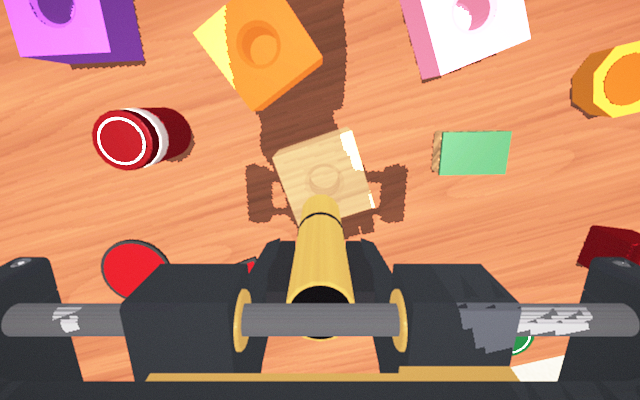

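```bash
cv='' python3 - <<'E'
from h import *
w=np.load("w.npz");T=w["T"];img=w["img"]
im=cv2.resize(img[120:310,230:410],None,fx=3.2,fy=3.1,interpolation=2);cv2.imwrite("pics/w2c.png",im)
for p in [(273,157),(350,129),(324,178)]: print(p,plane(w,*p,.055,T).round(4))
# bore-mouth ray & predicted tube end edge
X=np.array([-.959,.284,0]);Y=np.array([.284,.959,0]);p=np.array([.4548,-.152,.2102])
Ti=np.linalg.inv(T)
def proj(P):
    c=Ti[:3,:3]@P+Ti[:3,3];return c[0]/c[2]*w["fx"]+w["cx"],c[1]/c[2]*w["fy"]+w["cy"]
for dx in(-.004,0,.004):
    o=p+X*dx
    for dz,r in((-.06,.013),(-.02,.013),(.05,.013)):
        q=np.array([proj(o+[0,0,dz]+r*(np.cos(a)*X+np.sin(a)*Y)) for a in np.linspace(0,6.28,60)])
        print(dx,dz,q.min(0).round(1),q.max(0).round(1))
E
```

```text
(273, 157) [ 0.4177 -0.1871  0.055 ]
(350, 129) [ 0.4131 -0.1095  0.055 ]
(324, 178) [ 0.4514 -0.146   0.055 ]
-0.004 -0.06 [300.2 204. ] [337.4 238.8]
-0.004 -0.02 [296.1 225.7] [341.1 266.8]
-0.004 0.05 [282.3 299.9] [353.7 359.5]
0 -0.06 [300.1 198.4] [337.5 233.6]
0 -0.02 [296.  219.1] [341.3 260.7]
0 0.05 [281.9 290. ] [354.  350.9]
0.004 -0.06 [300.  192.8] [337.6 228.3]
0.004 -0.02 [295.8 212.4] [341.4 254.5]
0.004 0.05 [281.5 279.9] [354.4 342. ]
```

View pics/w2c.png

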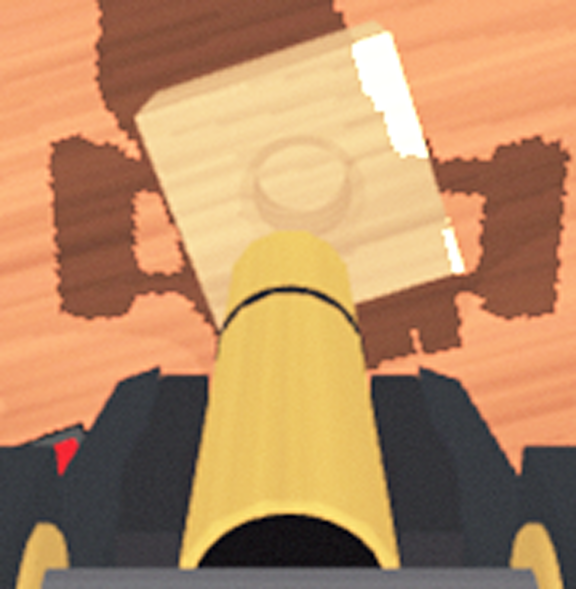

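The crop shows the tube end's upper edge at about row 195 and its mark at row 212.6. The block's top corners are at (273,158), (350,130), (374,208) and (298,226).

```bash
python3 - <<'E'
from h import *
w=np.load("w.npz");T=w["T"]
C=np.array([plane(w,*p,.055,T)[:2] for p in [(272.8,157.7),(350.3,129.7),(374.4,207.7),(298.1,226.5)]])
print(C.round(4),C.mean(0).round(4),np.linalg.norm(C-np.roll(C,1,0),axis=1).round(4))
c=C.mean(0)
X=np.array([-.959,.284]);Y=np.array([.284,.959])
app=np.array([.4548,-.152])+X*.0033+Y*.0012
d=c-app;print("tube app",app.round(4),"move",d.round(4),"units",(X@d/.3).round(4),(Y@d/.3).round(4))
E
```

```text
[[ 0.4182 -0.1875]
 [ 0.4138 -0.1094]
 [ 0.4952 -0.1058]
 [ 0.4928 -0.1857]] [ 0.455  -0.1471] [0.0746 0.0783 0.0815 0.08  ]
tube app [ 0.452  -0.1499] move [0.0031 0.0028] units -0.0071 0.0118
```

Call:
{"fn": "send_rows", "kwargs": {
  "targets": [
    [[-0.007, 0.012, 0.1], [0, 0, 0]],
    [[-0.007, 0.012, 0.2], [0, 0, 0]],
    [[-0.007, 0.012, 0.26], [0, 0, 0]],
    [[-0.007, 0.012, 0.27], [0, 0, 0]],
    [[-0.007, 0.012, 0.27], [0, 0, 0]]
  ]
}}

```text
clock: 5.98
tool_pos: [0.4585, -0.1488, 0.1296]
eef_rot: [0.143, 0.99, 0.0, 0.0]
contact_force: [-0.4, 0.8, -1.3]
opening: 0.29
finger_force: 20.0
```

```bash
python3 wl.py pics/w3.png; python3 - <<'E'
from h import *
i=cv2.imread("pics/w3.png");s=snapshot("side")["img"];t=snapshot("top")["img"]
a=cv2.resize(i[90:340,200:440],(540,562),interpolation=2);b=cv2.resize(s[170:280,290:380],(245,281));c=cv2.resize(t[165:245,336:416],(245,281))
cv2.imwrite("pics/w3c.png",np.hstack([a,np.vstack([b,c])]))
E
```

```text
[ 0.4585 -0.1488  0.1296] 5.975
```

View pics/w3c.png

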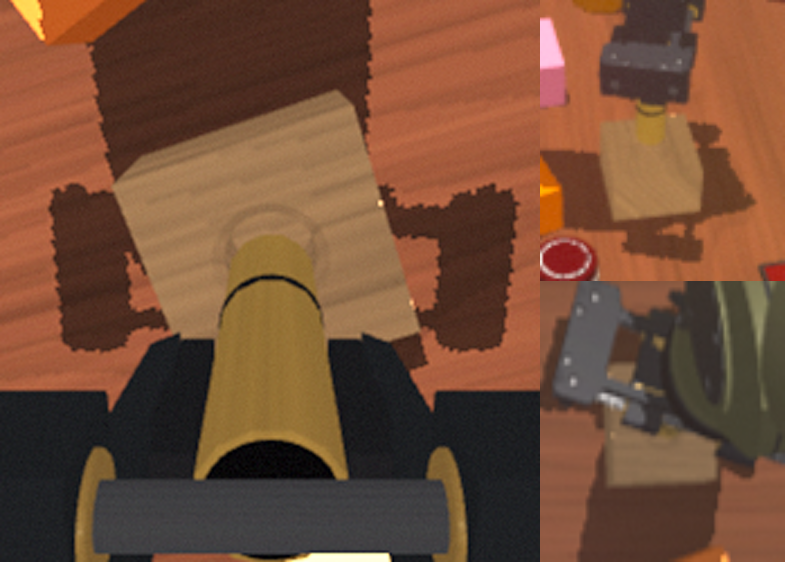

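The lateral alignment is good: the tube end is centred at crop column 272, and so is the bore mouth. I'll check depth from the rows. The tube end's edge is at row 194.1 and the bore rim's top at row 181.2.

```bash
python3 - <<'E'
from h import *
w=np.load("w.npz");T=w["T"];Ti=np.linalg.inv(T)
X=np.array([-.959,.284,0]);Y=np.array([.284,.959,0]);p=np.array([.4585,-.1488,0])
def ex(o,r):
    P=np.array([o+r*(np.cos(a)*X+np.sin(a)*Y) for a in np.linspace(0,6.28,60)])@Ti[:3,:3].T+Ti[:3,3]
    q=P[:,:2]/P[:,2:]*w["fx"]+[w["cx"],w["cy"]];return q.min(0).round(1),q.max(0).round(1)
for dx in(-.003,0,.003,.006): print(dx,"tube",ex(p+X*dx+[0,0,.0696],.013),"bore",ex(p+X*dx+[0,0,.055],.0195))
C=np.array([plane(w,200+u/2.25,90+v/2.248,.055,T)[:2] for u,v in [(115,185),(352,107),(422,334)]]);print(C.round(4),((C[0]+C[2])/2).round(4))
E
```

```text
-0.003 tube (array([300.2, 202.6]), array([337.4, 237.5])) bore (array([292.6, 188. ]), array([345.1, 237.5]))
0 tube (array([300.1, 198.5]), array([337.5, 233.6])) bore (array([292.5, 183.9]), array([345.2, 233.9]))
0.003 tube (array([300. , 194.2]), array([337.6, 229.7])) bore (array([292.4, 179.9]), array([345.3, 230.2]))
0.006 tube (array([300., 190.]), array([337.7, 225.7])) bore (array([292.3, 175.8]), array([345.4, 226.5]))
[[ 0.418  -0.1872]
 [ 0.4155 -0.1091]
 [ 0.4956 -0.1052]] [ 0.4568 -0.1462]
```

Aligned to within about 1 mm, so I'll insert.

Call:
{"fn": "send_rows", "kwargs": {
  "targets": [
    [[0.003, 0, 0.03], [0, 0, 0]],
    [[0.003, 0, 0.06], [0, 0, 0]],
    [[0.003, 0, 0.08], [0, 0, 0]],
    [[0.003, 0, 0.1], [0, 0, 0]],
    [[0.003, 0, 0.12], [0, 0, 0]],
    [[0.003, 0, 0.14], [0, 0, 0]],
    [[0.003, 0, 0.155], [0, 0, 0]],
    [[0.003, 0, 0.165], [0, 0, 0]],
    [[0.003, 0, 0.175], [0, 0, 0]],
    [[0.003, 0, 0.18], [0, 0, 0]],
    [[0.003, 0, 0.182], [0, 0, 0]],
    [[0.003, 0, 0.182], [0, 0, 0]]
  ]
}}

```text
clock: 7.62
tool_pos: [0.4572, -0.1495, 0.075]
eef_rot: [0.143, 0.99, -0.0, 0.0]
contact_force: [-0.6, 0.5, 4.7]
opening: 0.285
finger_force: 20.0
```

Call:
{"fn": "send_rows", "kwargs": {
  "targets": [
    [[0, 0, 0], [0, 0, 0]],
    [[0, 0, 0], [0, 0, 0]],
    [[0, 0, 0], [0, 0, 0]],
    [[0, 0, -0.1], [0, 0, 0]],
    [[0, 0, -0.3], [0, 0, 0]],
    [[0, -0.1, -0.45], [0, 0, 0]],
    [[-0.05, -0.28, -0.5], [0, 0, 0]],
    [[-0.12, -0.42, -0.55], [0, 0, 0]],
    [[-0.12, -0.49, -0.55], [0, 0, 0]],
    [[-0.12, -0.49, -0.55], [0, 0, 0]]
  ],
  "fingers": 1
}}

```text
clock: 8.88
tool_pos: [0.4487, -0.3024, 0.2392]
eef_rot: [0.145, 0.989, -0.0, -0.0]
contact_force: [0.1, 0.8, 0.5]
opening: 0.999
finger_force: 0.0
```

```bash
python3 wl.py pics/w4.png
```

```text
[ 0.4487 -0.3024  0.2392] 8.875
```

View pics/w4.png

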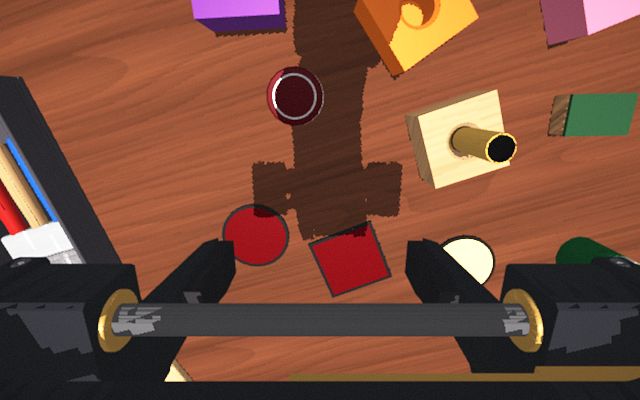

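The tube is seated in the block. The round jar's lid is centred at (297,96), the round pad at (256,235), and the square pad's corners are at about (309,243), (369,222), (391,276) and (333,297).

```bash
python3 - <<'E'
from h import *
w=np.load("w.npz");T=w["T"];im=w["img"]
for n,c,r,z in [("jarlid",(297,96),32,.085),("rpad",(256,235),40,.004),("spad",(350,260),44,.004)]:
    h=blob(im,c,r,(0,100,25),(5,255,255))
    if n=="rpad": e=cv2.fitEllipse(h)[0]
    elif n=="spad":
        ap=cv2.approxPolyDP(h,6,True)[:,0];print(ap.tolist());P=np.array([plane(w,*q,z,T)[:2] for q in ap.astype(float)]);print(P.round(4),np.degrees(np.arctan2(*(P[1]-P[0])[::-1])));e=cen(h)
    else: e=cen(h)
    print(n,cv2.boundingRect(h),np.round(e,1),plane(w,*e,z,T).round(4))
g=cv2.inRange(cv2.cvtColor(im,cv2.COLOR_BGR2HSV),(0,0,120),(180,90,255));k=np.zeros_like(g);cv2.circle(k,(297,96),27,255,-1)
pt=cv2.findNonZero(g&k);e=cv2.fitEllipse(pt);print("ring",e,plane(w,*e[0],.085,T).round(4))
E
```

```text
Traceback (most recent call last):
  File "h.py", line 18, in blob
    return cv2.convexHull(np.vstack(cs))
                          ~~~~~~~~~^^^^
ValueError: need at least one array to concatenate
```

```bash
python3 - <<'E'
s=open("h.py").read()
s=s.replace("    m=cv2.inRange(cv2.cvtColor(img,cv2.COLOR_BGR2HSV),np.array(lo),np.array(hi))","    v=cv2.cvtColor(img,cv2.COLOR_BGR2HSV);v[...,0]=(v[...,0].astype(int)+20)%180  # hue shifted so that red does not wrap\n    m=cv2.inRange(v,np.add(lo,(20,0,0)),np.add(hi,(20,0,0)))")
open("h.py","w").write(s)
E
cat > m4.py <<'E'
from h import *
w=np.load("w.npz");T=w["T"];im=w["img"]
for n,c,r,z in [("jarlid",(297,96),32,.085),("rpad",(256,235),36,.004),("spad",(350,260),44,.004)]:
    h=blob(im,c,r,(-15,110,40),(5,255,255))
    if n=="spad":
        ap=cv2.approxPolyDP(h,6,True)[:,0];P=np.array([plane(w,*q,z,T)[:2] for q in ap.astype(float)]);print(ap.tolist(),P.round(4).tolist(),P.mean(0),np.degrees(np.arctan2(*(P[1]-P[0])[::-1])))
    e=cv2.fitEllipse(h)[0] if n=="rpad" else cen(h)
    print(n,cv2.boundingRect(h),np.round(e,1),plane(w,*e,z,T).round(4))
g=cv2.inRange(cv2.cvtColor(im,cv2.COLOR_BGR2HSV),(0,0,120),(180,90,255));k=np.zeros_like(g);cv2.circle(k,(297,96),27,255,-1)
pt=cv2.findNonZero(g&k);e=cv2.minEnclosingCircle(pt);print("ring",e,plane(w,*e[0],.085,T).round(4))
E
python3 m4.py
```

```text
jarlid (268, 67, 55, 60) [295.   96.5] [ 0.3649 -0.3001  0.085 ]
rpad (225, 208, 62, 57) [255.9 236.5] [ 0.5131 -0.4088  0.004 ]
[[370, 226], [389, 276], [335, 295], [313, 247]] [[0.5418, -0.2617], [0.6205, -0.2547], [0.6281, -0.3336], [0.5491, -0.3415]] [ 0.58489949 -0.29786231] 5.13097408701555
spad (313, 226, 77, 70) [351.5 260.7] [ 0.5833 -0.2978  0.004 ]
ring ((297.5, 96.0), 26.215553283691406) [ 0.3651 -0.2978  0.085 ]
```

```bash
python3 plan.py .365,-.302,.15,73.5,4 .365,-.302,.035,73.5,6
```

```text
t 8.93 at [ 0.4494 -0.3004  0.2392] yaw 73.4
[[0.268, -0.085, 0.298], [0.0, -0.0, -0.0]] x 4
[[0.267, -0.086, 0.681], [0.0, -0.0, -0.0]] x 6
```

Call:
{"fn": "send_rows", "kwargs": {
  "targets": [
    [[0.15, -0.05, 0.1], [0, 0, 0]],
    [[0.25, -0.08, 0.25], [0, 0, 0]],
    [[0.267, -0.086, 0.35], [0, 0, 0]],
    [[0.267, -0.086, 0.4], [0, 0, 0]],
    [[0.267, -0.086, 0.5], [0, 0, 0]],
    [[0.267, -0.086, 0.6], [0, 0, 0]],
    [[0.267, -0.086, 0.67], [0, 0, 0]],
    [[0.267, -0.086, 0.68], [0, 0, 0]],
    [[0.267, -0.086, 0.68], [0, 0, 0]]
  ]
}}

```text
clock: 10.05
tool_pos: [0.3663, -0.3017, 0.0359]
eef_rot: [0.143, 0.99, 0.0, 0.0]
contact_force: [0.2, -0.1, 0.8]
opening: 1.001
finger_force: 0.0
```

Call:
{"fn": "send_rows", "kwargs": {
  "targets": [
    [[0, 0, 0], [0, 0, 0]],
    [[0, 0, 0], [0, 0, 0]],
    [[0, 0, 0], [0, 0, 0]],
    [[0, 0, 0], [0, 0, 0]],
    [[0, 0, 0], [0, 0, 0]],
    [[0, 0, 0], [0, 0, 0]]
  ],
  "fingers": 0,
  "newtons": 30
}}

```text
clock: 10.8
tool_pos: [0.3659, -0.3027, 0.0358]
eef_rot: [0.143, 0.99, -0.0, 0.0]
contact_force: [0.3, 1.4, 5.9]
opening: 0.601
finger_force: 30.0
```

```bash
python3 plan.py .365,-.302,.10,73.5,4 .513,-.411,.10,73.5,8 .513,-.411,.0395,73.5,6
```

```text
t 10.8 at [ 0.3659 -0.3027  0.0358] yaw 73.5
[[0.003, 0.001, -0.214], [-0.0, 0.0, 0.0]] x 4
[[-0.573, -0.207, -0.214], [-0.0, 0.0, 0.0]] x 8
[[-0.573, -0.207, -0.012], [-0.0, 0.0, 0.0]] x 6
```

Call:
{"fn": "send_rows", "kwargs": {
  "targets": [
    [[0, 0, -0.06], [0, 0, 0]],
    [[0, 0, -0.14], [0, 0, 0]],
    [[-0.03, -0.01, -0.2], [0, 0, 0]],
    [[-0.12, -0.04, -0.21], [0, 0, 0]],
    [[-0.24, -0.08, -0.21], [0, 0, 0]],
    [[-0.36, -0.13, -0.21], [0, 0, 0]],
    [[-0.47, -0.17, -0.21], [0, 0, 0]],
    [[-0.55, -0.2, -0.21], [0, 0, 0]],
    [[-0.57, -0.207, -0.21], [0, 0, 0]],
    [[-0.57, -0.207, -0.2], [0, 0, 0]],
    [[-0.57, -0.207, -0.15], [0, 0, 0]],
    [[-0.57, -0.207, -0.1], [0, 0, 0]]
  ]
}}

```text
clock: 12.3
tool_pos: [0.511, -0.4101, 0.0643]
eef_rot: [0.143, 0.99, 0.0, -0.001]
contact_force: [0.1, 0.2, -3.2]
opening: 0.603
finger_force: 30.0
```

Call:
{"fn": "send_rows", "kwargs": {
  "targets": [
    [[0, 0, 0.03], [0, 0, 0]],
    [[0, 0, 0.05], [0, 0, 0]],
    [[0, 0, 0.065], [0, 0, 0]],
    [[0, 0, 0.075], [0, 0, 0]],
    [[0, 0, 0.083], [0, 0, 0]],
    [[0, 0, 0.086], [0, 0, 0]],
    [[0, 0, 0.086], [0, 0, 0]]
  ]
}}

```text
clock: 13.18
tool_pos: [0.5123, -0.4108, 0.04]
eef_rot: [0.143, 0.99, -0.0, 0.0]
contact_force: [0.8, 0.2, -2.4]
opening: 0.609
finger_force: 30.0
```

```bash
python3 plan.py .513,-.411,.0395,73.5,6; python3 - <<'E'
from h import *
s=snapshot("side")["img"];cv2.imwrite("pics/s5.png",cv2.resize(s[200:360,270:470],(750,600)))
E
```

```text
t 13.18 at [ 0.5123 -0.4108  0.04  ] yaw 73.5
[[-0.002, 0.0, 0.002], [-0.0, 0.0, 0.0]] x 6
```

View pics/s5.png

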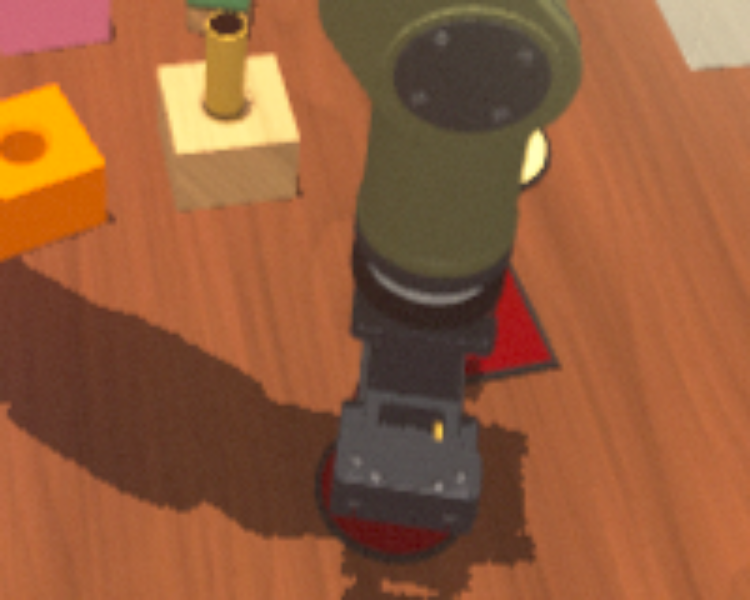

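Call:
{"fn": "send_rows", "kwargs": {
  "targets": [
    [[0, 0, 0.004], [0, 0, 0]],
    [[0, 0, 0.004], [0, 0, 0]]
  ]
}}

```text
clock: 13.48
tool_pos: [0.5123, -0.4108, 0.0399]
eef_rot: [0.143, 0.99, -0.0, 0.0]
contact_force: [-2.0, 1.6, 6.6]
opening: 0.606
finger_force: 30.0
```

Call:
{"fn": "send_rows", "kwargs": {
  "targets": [
    [[0, 0, 0], [0, 0, 0]],
    [[0, 0, 0], [0, 0, 0]],
    [[0, 0, 0], [0, 0, 0]],
    [[0, 0, -0.05], [0, 0, 0]],
    [[0, 0, -0.2], [0, 0, 0]],
    [[0, 0, -0.4], [0, 0, 0]],
    [[0, 0, -0.55], [0, 0, 0]],
    [[0, 0.15, -0.6], [0, 0, 0]],
    [[0, 0.35, -0.6], [0, 0, 0]],
    [[0, 0.55, -0.6], [0, 0, 0]],
    [[0.04, 0.75, -0.6], [0, 0, 0]],
    [[0.08, 0.95, -0.6], [0, 0, 0]]
  ],
  "fingers": 1
}}

```text
clock: 14.98
tool_pos: [0.5704, -0.1286, 0.2197]
eef_rot: [0.143, 0.99, 0.0, 0.001]
contact_force: [0.9, 0.5, -0.7]
opening: 1.004
finger_force: 0.0
```

```bash
python3 plan.py; python3 - <<'E'
from h import *
t=snapshot("top");s=snapshot("side")
cv2.imwrite("pics/t6.png",np.hstack([cv2.resize(t["img"][130:240,340:500],(480,330),interpolation=2),cv2.resize(s["img"][250:360,330:420],(270,330),interpolation=2)]))
E
```

```text
t 14.97 at [ 0.5704 -0.1286  0.2197] yaw 73.5
```

View pics/t6.png

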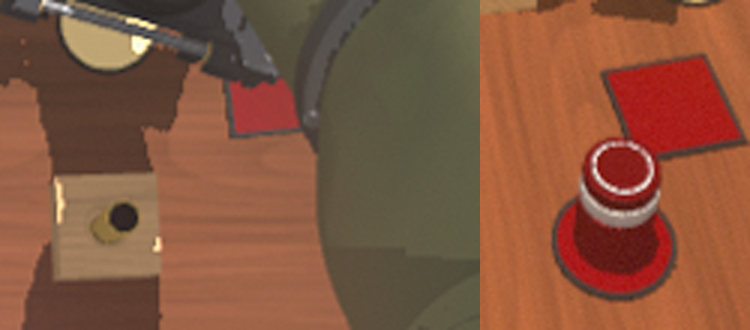

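The maroon round jar stands centred on its pad (crop base at about (615,243)). Next is the square jar.

Call:
{"fn": "send_rows", "kwargs": {
  "targets": [
    [[0.02, 0.2, 0], [0, 0, 0]],
    [[0.04, 0.4, 0], [0, 0, 0]],
    [[0.06, 0.6, 0], [0, 0, 0]],
    [[0.08, 0.78, 0], [0, 0, 0]],
    [[0.087, 0.88, 0], [0, 0, 0]],
    [[0.087, 0.88, 0], [0, 0, 0]],
    [[0.087, 0.88, 0], [0, 0, 0]]
  ]
}}

```text
clock: 15.95
tool_pos: [0.62, 0.1275, 0.2189]
eef_rot: [0.144, 0.99, -0.001, 0.0]
contact_force: [0.9, 0.0, -0.2]
opening: 1.0
finger_force: 0.0
```

```bash
python3 wl.py pics/w7.png
```

```text
[0.62   0.1275 0.2189] 15.95
```

View pics/w7.png

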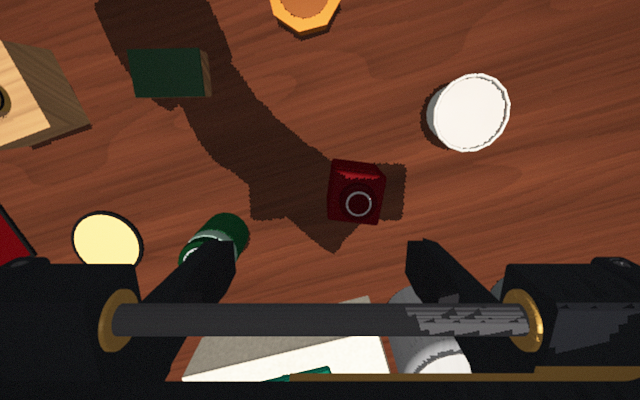

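The wrist view shows the square jar's body at about (328–386, 158–224), with its lid ring at (358,203). The green jar is at (215,237), the cream pad at (108,243) and the tub at (468,112).

```bash
python3 - <<'E'
from h import *
w=np.load("w.npz");T=w["T"];im=w["img"]
h=blob(im,(357,192),46,(-15,110,40),(5,255,255));ap=cv2.approxPolyDP(h,3,True)[:,0];print(ap.tolist())
print(cv2.approxPolyDP(h,2,True)[:,0].tolist())
print("lid",plane(w,358,203,.085,T).round(4))
for a in ap.astype(float): print(a,plane(w,*a,.07,T)[:2].round(4),plane(w,*a,0,T)[:2].round(4))
e=blob(im,(108,240),42,(20,40,120),(40,255,255));print("cpad",cv2.boundingRect(e),plane(w,*cv2.fitEllipse(e)[0],.004,T).round(4))
print("t",plane(w,468,112,.045,T).round(3))
E
```

```text
[[334, 160], [372, 164], [386, 176], [377, 225], [328, 219]]
[[334, 160], [372, 164], [386, 176], [386, 189], [377, 225], [328, 219], [328, 192]]
lid [0.6436 0.158  0.085 ]
[334. 160.] [0.6011 0.1474] [0.6137 0.1468]
[372. 164.] [0.615  0.1809] [0.6309 0.1882]
[386. 176.] [0.6301 0.1909] [0.6496 0.2007]
[377. 225.] [0.6766 0.1709] [0.7072 0.1759]
[328. 219.] [0.6564 0.1255] [0.6823 0.1197]
cpad (75, 216, 65, 49) [ 0.6346 -0.1553  0.004 ]
t [0.597 0.286 0.045]
```

```bash
python3 plan.py .6435,.156,.15,66.7,4 .6435,.156,.032,66.7,6
```

```text
t 16.0 at [0.62   0.127  0.2188] yaw 73.3
[[-0.047, 0.116, 0.229], [-0.001, 0.0, 0.037]] x 4
[[-0.047, 0.116, 0.622], [-0.001, 0.0, 0.037]] x 6
```

Call:
{"fn": "send_rows", "kwargs": {
  "targets": [
    [[-0.047, 0.116, 0.05], [-0.001, 0, 0.037]],
    [[-0.047, 0.116, 0.15], [-0.001, 0, 0.037]],
    [[-0.047, 0.116, 0.23], [-0.001, 0, 0.037]],
    [[-0.047, 0.116, 0.34], [-0.001, 0, 0.037]],
    [[-0.047, 0.116, 0.45], [-0.001, 0, 0.037]],
    [[-0.047, 0.116, 0.55], [-0.001, 0, 0.037]],
    [[-0.047, 0.116, 0.61], [-0.001, 0, 0.037]],
    [[-0.047, 0.116, 0.622], [-0.001, 0, 0.037]],
    [[-0.047, 0.116, 0.622], [-0.001, 0, 0.037]]
  ]
}}

```text
clock: 17.12
tool_pos: [0.6439, 0.159, 0.0328]
eef_rot: [0.201, 0.98, 0.002, 0.001]
contact_force: [0.6, -0.2, 0.5]
opening: 1.003
finger_force: 0.0
```

Call:
{"fn": "send_rows", "kwargs": {
  "targets": [
    [[0, 0, 0], [0, 0, 0]],
    [[0, 0, 0], [0, 0, 0]],
    [[0, 0, 0], [0, 0, 0]],
    [[0, 0, 0], [0, 0, 0]],
    [[0, 0, 0], [0, 0, 0]],
    [[0, 0, 0], [0, 0, 0]]
  ],
  "fingers": 0,
  "newtons": 30
}}

```text
clock: 17.88
tool_pos: [0.6433, 0.159, 0.0322]
eef_rot: [0.201, 0.98, 0.001, 0.0]
contact_force: [-1.6, -0.8, 3.9]
opening: 0.591
finger_force: 30.0
```

```bash
python3 plan.py .6435,.156,.14,66.7,4 .61,-.05,.16,76,7 .583,-.302,.16,95,8 .583,-.302,.036,95,6
```

```text
t 17.88 at [0.6433 0.159  0.0322] yaw 66.8
[[-0.004, -0.008, -0.359], [0.001, -0.0, 0.001]] x 4
[[-0.172, -0.683, -0.428], [0.001, 0.0, -0.051]] x 7
[[-0.419, -1.491, -0.43], [0.001, 0.0, -0.156]] x 8
[[-0.419, -1.492, -0.017], [0.001, 0.0, -0.156]] x 6
```

Call:
{"fn": "send_rows", "kwargs": {
  "targets": [
    [[0, 0, -0.08], [0, 0, 0]],
    [[0, 0, -0.18], [0, 0, 0]],
    [[0, 0, -0.3], [0, 0, 0]],
    [[0, 0, -0.4], [0, 0, 0]],
    [[-0.02, -0.08, -0.43], [0, 0, 0]],
    [[-0.06, -0.2, -0.43], [0, 0, -0.01]],
    [[-0.1, -0.36, -0.43], [0, 0, -0.03]],
    [[-0.14, -0.52, -0.43], [0, 0, -0.04]],
    [[-0.17, -0.68, -0.43], [0, 0, -0.05]],
    [[-0.21, -0.82, -0.43], [0, 0, -0.07]],
    [[-0.24, -0.92, -0.43], [0, 0, -0.08]],
    [[-0.25, -0.95, -0.43], [0, 0, -0.09]]
  ]
}}

```text
clock: 19.38
tool_pos: [0.5988, -0.1363, 0.1591]
eef_rot: [0.062, 0.998, 0.001, -0.0]
contact_force: [0.2, 0.3, -2.6]
opening: 0.585
finger_force: 30.0
```

```bash
python3 plan.py .583,-.302,.16,95,6 .583,-.302,.036,95,6
```

```text
t 19.38 at [ 0.5988 -0.1363  0.1591] yaw 82.9
[[-0.016, -0.555, -0.004], [0.0, -0.0, -0.067]] x 6
[[-0.017, -0.555, 0.41], [0.0, -0.0, -0.067]] x 6
```

Call:
{"fn": "send_rows", "kwargs": {
  "targets": [
    [[-0.01, -0.12, 0], [0, 0, -0.02]],
    [[-0.01, -0.26, 0], [0, 0, -0.04]],
    [[-0.015, -0.4, 0], [0, 0, -0.06]],
    [[-0.016, -0.5, 0], [0, 0, -0.067]],
    [[-0.016, -0.55, 0.04], [0, 0, -0.067]],
    [[-0.016, -0.555, 0.12], [0, 0, -0.067]],
    [[-0.016, -0.555, 0.22], [0, 0, -0.067]],
    [[-0.016, -0.555, 0.3], [0, 0, -0.067]],
    [[-0.016, -0.555, 0.35], [0, 0, -0.067]],
    [[-0.016, -0.555, 0.375], [0, 0, -0.067]],
    [[-0.016, -0.555, 0.375], [0, 0, -0.067]]
  ]
}}

```text
clock: 20.75
tool_pos: [0.5849, -0.2978, 0.0468]
eef_rot: [-0.045, 0.999, 0.002, 0.001]
contact_force: [-0.1, -0.1, -3.0]
opening: 0.584
finger_force: 30.0
```

Call:
{"fn": "send_rows", "kwargs": {
  "targets": [
    [[0, 0, 0.01], [0, 0, 0]],
    [[0, 0, 0.02], [0, 0, 0]],
    [[0, 0, 0.028], [0, 0, 0]],
    [[0, 0, 0.034], [0, 0, 0]],
    [[0, 0, 0.037], [0, 0, 0]],
    [[0, 0, 0.038], [0, 0, 0]],
    [[0, 0, 0.038], [0, 0, 0]]
  ]
}}

```text
clock: 21.62
tool_pos: [0.5848, -0.2981, 0.0362]
eef_rot: [-0.045, 0.999, 0.001, 0.001]
contact_force: [-2.0, 1.2, 2.8]
opening: 0.587
finger_force: 30.0
```

```bash
python3 plan.py
```

```text
t 21.62 at [ 0.5848 -0.2981  0.0362] yaw 95.1
```

Call:
{"fn": "send_rows", "kwargs": {
  "targets": [
    [[0, 0, 0], [0, 0, 0]],
    [[0, 0, 0], [0, 0, 0]],
    [[0, 0, 0], [0, 0, 0]],
    [[0, 0, -0.05], [0, 0, 0]],
    [[0, 0, -0.2], [0, 0, 0]],
    [[0, 0, -0.4], [0, 0, 0]],
    [[0, 0, -0.58], [0, 0, 0]],
    [[0.04, 0.15, -0.65], [0, 0, 0]],
    [[0.08, 0.35, -0.65], [0, 0, 0.03]],
    [[0.13, 0.55, -0.65], [0, 0, 0.06]],
    [[0.18, 0.75, -0.65], [0, 0, 0.09]],
    [[0.23, 0.95, -0.65], [0, 0, 0.12]]
  ],
  "fingers": 1
}}

```text
clock: 23.12
tool_pos: [0.4901, -0.019, 0.2326]
eef_rot: [0.145, 0.989, 0.002, 0.001]
contact_force: [0.5, -0.0, 0.1]
opening: 1.002
finger_force: 0.0
```

```bash
python3 plan.py .395,.27,.22,73.5,8; python3 - <<'E'
from h import *
t=snapshot("top");s=snapshot("side")
cv2.imwrite("pics/t8.png",np.hstack([cv2.resize(t["img"][120:250,360:510],(360,312),interpolation=2),cv2.resize(s["img"][215:365,310:450],(400,428))[:312]]))
E
```

```text
t 23.12 at [ 0.4901 -0.019   0.2326] yaw 73.3
[[0.58, 0.832, 0.044], [0.001, 0.001, -0.001]] x 8
```

View pics/t8.png

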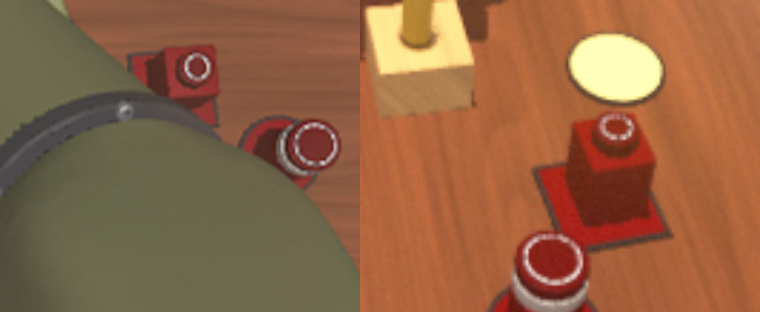

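The square jar stands on its pad but looks slightly off towards +y (its base is at about crop (604,195), the pad's centre at about (602,203)). I'll measure it while going to the cream jar.

Call:
{"fn": "send_rows", "kwargs": {
  "targets": [
    [[0.1, 0.15, 0], [0, 0, 0]],
    [[0.22, 0.32, 0], [0, 0, 0]],
    [[0.34, 0.49, 0.02], [0, 0, 0]],
    [[0.46, 0.65, 0.04], [0, 0, 0]],
    [[0.54, 0.78, 0.044], [0, 0, 0]],
    [[0.58, 0.832, 0.044], [0, 0, 0]],
    [[0.58, 0.832, 0.044], [0, 0, 0]],
    [[0.58, 0.832, 0.044], [0, 0, 0]]
  ]
}}

```text
clock: 24.22
tool_pos: [0.3952, 0.2663, 0.2193]
eef_rot: [0.144, 0.99, 0.001, 0.001]
contact_force: [0.7, -0.8, 0.7]
opening: 0.997
finger_force: 0.0
```

```bash
python3 wl.py pics/w9.png; python3 - <<'E'
from h import *
for n,boxes in (("top",dict(sq=(435,148,18),rd=(480,180,25))),("side",dict(sq=(398,256,14),rd=(377,312,28)))):
    d=snapshot(n);cv2.imwrite(f"pics/{n}9.png",d["img"]);hsv=cv2.cvtColor(d["img"],cv2.COLOR_BGR2HSV)
    for k,(u,v,r) in boxes.items():
        g=cv2.inRange(hsv,(0,0,110),(180,110,255));m=np.zeros_like(g);cv2.circle(m,(u,v),r,255,-1)
        pt=cv2.findNonZero(g&m)
        if k=="sq": c,rr=cv2.minEnclosingCircle(pt);print(n,k,c,rr,plane(d,*c,.089)[:2].round(4))
    for k,(u,v,r) in dict(top=dict(spad=(432,157,30)),side=dict(spad=(393,285,30)))[n].items():
        h=blob(d["img"],(u,v),r,(-15,110,30),(6,255,255));print(n,cv2.approxPolyDP(h,2.5,True)[:,0].tolist())
w=np.load("w.npz");T=w["T"]
h=blob(w["img"],(320,190),110,(18,40,90),(40,255,255));print("cream",cv2.boundingRect(h),np.round(cen(h),1),plane(w,*cen(h),.0425,T).round(4))
E
python3 - <<'E'
import cv2,numpy as np
a=cv2.imread("pics/w9.png")[0:330,150:500];b=cv2.resize(cv2.imread("pics/side9.png")[230:350,340:440],(275,330),interpolation=2)
cv2.imwrite("pics/c9.png",np.hstack([a,b,cv2.resize(cv2.imread("pics/top9.png")[125:215,400:510],(165,135),interpolation=2)[:330] if 0 else b[:, :0]]))
E
```

```text
[0.3952 0.2663 0.2193] 24.225
top sq (434.0, 145.5) 13.756916999816895 [ 0.5901 -0.28  ]
top [[449, 140], [450, 172], [419, 174], [416, 144]]
side sq (398.2247314453125, 252.7264862060547) 11.32918930053711 [ 0.5898 -0.279 ]
side [[417, 297], [388, 315], [370, 304], [373, 275], [386, 259], [408, 260]]
cream (222, 126, 127, 145) [290.4 199.9] [0.4098 0.2302 0.0425]
```

View pics/c9.png

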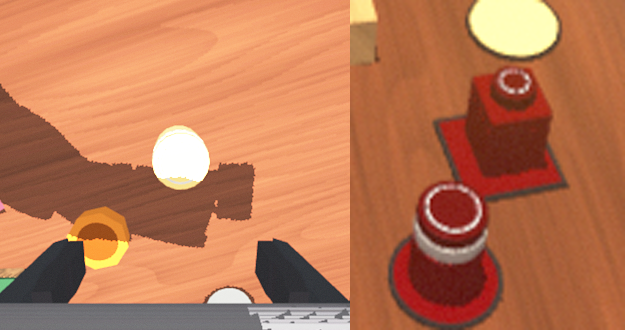

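The crop shows the cream jar's lid at full-image pixel (331,152). In the side view the square jar's lid ring is at (399.6,259.8).

```bash
python3 - <<'E'
from h import *
t=snapshot("top");s=snapshot("side")
print("sq lid side",plane(s,399.6,259.8,.089)[:2].round(4),"top",plane(t,441.7,147.9,.089)[:2].round(4))
P=[plane(s,*p,.004)[:2] for p in[(370.5,273.6),(381.5,302.7),(419.3,297.3)]];print("pad outer corners side",np.round(P,4).tolist(),((P[0]+P[2])/2).round(4))
print("rd lid side",plane(s,340+(453-350)/2.75,230+208/2.75,.089)[:2].round(4),"top",plane(t,360+315/2.4,120+144/2.4,.089)[:2].round(4))
w=np.load("w.npz");T=w["T"]
m=cv2.inRange(w["img"],(200,235,240),(255,255,255));k=np.zeros_like(m);cv2.circle(k,(331,155),45,255,-1)
c=max(cv2.findContours(m&k,0,2)[0],key=cv2.contourArea);print(cv2.boundingRect(c),cv2.fitEllipse(c),plane(w,331,152,.085,T).round(4))
E
python3 plan.py .378,.279,.15,73.5,4 .378,.279,.035,73.5,6
```

```text
sq lid side [ 0.5874 -0.2994] top [ 0.5845 -0.2978]
pad outer corners side [[0.538, -0.2619], [0.5447, -0.3454], [0.6325, -0.3412]] [ 0.5852 -0.3016]
rd lid side [ 0.5123 -0.4106] top [ 0.5093 -0.4104]
(302, 129, 58, 53) ((330.3341979980469, 156.0965118408203), (52.09846878051758, 58.31935119628906), 102.58602905273438) [0.3663 0.2863 0.085 ]
t 24.48 at [0.395  0.2668 0.219 ] yaw 73.4
[[0.066, 0.022, 0.23], [0.001, 0.0, -0.0]] x 4
[[0.066, 0.021, 0.613], [0.001, 0.0, -0.0]] x 6
```

Call:
{"fn": "send_rows", "kwargs": {
  "targets": [
    [[0.07, 0.03, 0.08], [0, 0, 0]],
    [[0.083, 0.03, 0.23], [0, 0, 0]],
    [[0.083, 0.03, 0.3], [0, 0, 0]],
    [[0.083, 0.03, 0.36], [0, 0, 0]],
    [[0.083, 0.03, 0.46], [0, 0, 0]],
    [[0.083, 0.03, 0.55], [0, 0, 0]],
    [[0.083, 0.03, 0.6], [0, 0, 0]],
    [[0.083, 0.03, 0.613], [0, 0, 0]],
    [[0.083, 0.03, 0.613], [0, 0, 0]]
  ]
}}

```text
clock: 25.6
tool_pos: [0.3736, 0.2839, 0.0352]
eef_rot: [0.144, 0.99, 0.002, 0.0]
contact_force: [0.6, -0.3, -0.2]
opening: 0.997
finger_force: 0.0
```

Call:
{"fn": "send_rows", "kwargs": {
  "targets": [
    [[0, 0, 0], [0, 0, 0]],
    [[0, 0, 0], [0, 0, 0]],
    [[0, 0, 0], [0, 0, 0]],
    [[0, 0, 0], [0, 0, 0]],
    [[0, 0, 0], [0, 0, 0]],
    [[0, 0, 0], [0, 0, 0]]
  ],
  "fingers": 0,
  "newtons": 30
}}

```text
clock: 26.35
tool_pos: [0.3735, 0.2839, 0.0353]
eef_rot: [0.143, 0.99, 0.002, 0.0]
contact_force: [0.2, -1.2, 4.1]
opening: 0.603
finger_force: 30.0
```

```bash
python3 plan.py .372,.281,.16,73.5,4 .47,.1,.16,73.5,6 .634,-.16,.16,73.5,8
```

```text
t 26.35 at [0.3735 0.2839 0.0353] yaw 73.5
[[0.002, -0.009, -0.416], [0.001, 0.0, 0.0]] x 4
[[-0.483, -0.495, -0.417], [0.001, 0.0, 0.0]] x 6
[[-1.253, -1.171, -0.419], [0.001, 0.0, 0.0]] x 8
```

Call:
{"fn": "send_rows", "kwargs": {
  "targets": [
    [[0, 0, -0.08], [0, 0, 0]],
    [[0, 0, -0.2], [0, 0, 0]],
    [[0, 0, -0.32], [0, 0, 0]],
    [[0, 0, -0.4], [0, 0, 0]],
    [[-0.07, -0.07, -0.42], [0, 0, 0]],
    [[-0.18, -0.18, -0.42], [0, 0, 0]],
    [[-0.3, -0.3, -0.42], [0, 0, 0]],
    [[-0.42, -0.42, -0.42], [0, 0, 0]],
    [[-0.53, -0.53, -0.42], [0, 0, 0]],
    [[-0.64, -0.62, -0.42], [0, 0, 0]],
    [[-0.76, -0.73, -0.42], [0, 0, 0]],
    [[-0.86, -0.82, -0.42], [0, 0, 0]]
  ]
}}

```text
clock: 27.85
tool_pos: [0.551, -0.0277, 0.1596]
eef_rot: [0.144, 0.99, 0.001, -0.0]
contact_force: [0.0, 0.7, -2.4]
opening: 0.606
finger_force: 30.0
```

```bash
python3 plan.py .634,-.159,.16,73.5,4 .634,-.159,.0393,73.5,6
```

```text
t 27.85 at [ 0.551  -0.0277  0.1596] yaw 73.4
[[-0.39, -0.341, -0.002], [0.001, -0.0, -0.0]] x 4
[[-0.39, -0.342, 0.4], [0.001, -0.0, -0.0]] x 6
```

Call:
{"fn": "send_rows", "kwargs": {
  "targets": [
    [[-0.1, -0.09, 0], [0, 0, 0]],
    [[-0.2, -0.18, 0], [0, 0, 0]],
    [[-0.3, -0.26, 0], [0, 0, 0]],
    [[-0.37, -0.32, 0], [0, 0, 0]],
    [[-0.39, -0.342, 0.05], [0, 0, 0]],
    [[-0.39, -0.342, 0.14], [0, 0, 0]],
    [[-0.39, -0.342, 0.23], [0, 0, 0]],
    [[-0.39, -0.342, 0.3], [0, 0, 0]],
    [[-0.39, -0.342, 0.34], [0, 0, 0]],
    [[-0.39, -0.342, 0.36], [0, 0, 0]],
    [[-0.39, -0.342, 0.365], [0, 0, 0]],
    [[-0.39, -0.342, 0.365], [0, 0, 0]]
  ]
}}

```text
clock: 29.35
tool_pos: [0.6345, -0.1568, 0.0512]
eef_rot: [0.143, 0.99, 0.002, 0.001]
contact_force: [-0.3, 0.2, -2.6]
opening: 0.607
finger_force: 30.0
```

Call:
{"fn": "send_rows", "kwargs": {
  "targets": [
    [[0, 0, 0.01], [0, 0, 0]],
    [[0, 0, 0.02], [0, 0, 0]],
    [[0, 0, 0.028], [0, 0, 0]],
    [[0, 0, 0.034], [0, 0, 0]],
    [[0, 0, 0.036], [0, 0, 0]],
    [[0, 0, 0.037], [0, 0, 0]],
    [[0, 0, 0.037], [0, 0, 0]]
  ]
}}

```text
clock: 30.22
tool_pos: [0.6341, -0.1567, 0.0395]
eef_rot: [0.143, 0.99, 0.002, 0.0]
contact_force: [0.2, 0.0, -2.3]
opening: 0.607
finger_force: 30.0
```

```bash
python3 plan.py
```

```text
t 30.23 at [ 0.6341 -0.1567  0.0395] yaw 73.5
```

Call:
{"fn": "send_rows", "kwargs": {
  "targets": [
    [[0, 0, 0.004], [0, 0, 0]],
    [[0, 0, 0.004], [0, 0, 0]]
  ]
}}

```text
clock: 30.48
tool_pos: [0.6342, -0.1567, 0.0394]
eef_rot: [0.143, 0.99, 0.001, 0.001]
contact_force: [-2.1, -0.5, 5.3]
opening: 0.609
finger_force: 30.0
```

Call:
{"fn": "send_rows", "kwargs": {
  "targets": [
    [[0, 0, 0], [0, 0, 0]],
    [[0, 0, 0], [0, 0, 0]],
    [[0, 0, 0], [0, 0, 0]],
    [[0, 0, -0.05], [0, 0, 0]],
    [[0, 0, -0.2], [0, 0, 0]],
    [[0, 0, -0.4], [0, 0, 0]],
    [[0, 0, -0.55], [0, 0, 0]],
    [[0.1, 0.2, -0.6], [0, 0, 0]],
    [[0.2, 0.4, -0.6], [0, 0, 0]],
    [[0.3, 0.6, -0.6], [0, 0, 0]],
    [[0.4, 0.8, -0.6], [0, 0, 0]],
    [[0.5, 1, -0.6], [0, 0, 0]]
  ],
  "fingers": 1
}}

```text
clock: 31.98
tool_pos: [0.5791, 0.1509, 0.2204]
eef_rot: [0.143, 0.99, 0.002, 0.001]
contact_force: [0.6, -0.5, 0.4]
opening: 0.998
finger_force: 0.0
```

Call:
{"fn": "send_rows", "kwargs": {
  "targets": [
    [[0.1, 0.2, 0], [0, 0, 0]],
    [[0.1, 0.4, 0], [0, 0, 0]],
    [[0.1, 0.6, 0], [0, 0, 0]],
    [[0.1, 0.8, 0], [0, 0, 0]],
    [[0.1, 0.8, 0], [0, 0, 0]]
  ]
}}

```text
clock: 32.6
tool_pos: [0.6166, 0.3945, 0.2203]
eef_rot: [0.14, 0.99, 0.004, -0.001]
contact_force: [0.2, -1.0, -0.6]
opening: 1.001
finger_force: 0.0
```

```bash
python3 - <<'E'
from h import *
for n in("top","side"): cv2.imwrite(f"pics/{n}f.png",snapshot(n)["img"])
a=cv2.imread("pics/topf.png")[95:265,290:500];b=cv2.imread("pics/sidef.png")[160:360,300:430]
cv2.imwrite("pics/f.png",np.hstack([cv2.resize(a,None,fx=2,fy=2,interpolation=2),cv2.resize(b,None,fx=1.7,fy=1.7,interpolation=2)]))if a.shape[0]*2==int(b.shape[0]*1.7) else print("mismatch")
E
```

```text
(no output)
```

View pics/f.png

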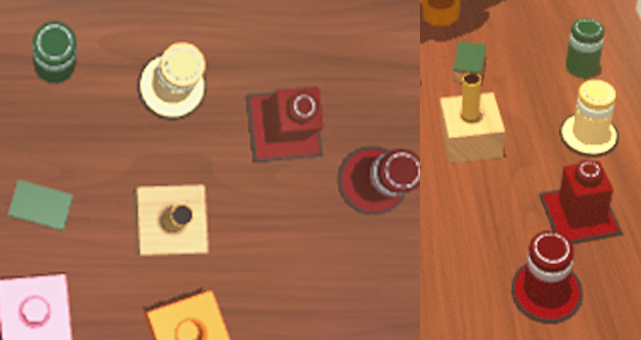

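All four look placed. A numeric check against the same-camera pad centres:

```bash
python3 - <<'E'
from h import *
t=snapshot("top");s=snapshot("side")
pads=dict(cream=((.6307,-.1594),(.6372,-.1613)),sq=((.5794,-.3025),(.585,-.303)),rd=((.5087,-.4124),(.5150,-.414)),tube=((.4523,-.1494),(.4582,-.154)))
L=dict(cream=((182,63),(598,95),.089),sq=((303,106),(590,170),.089),rd=((401,169),(551,250),.089),tube=((180,215),(471,79),.125))
for k,(a,b,z) in L.items():
    A=plane(t,290+a[0]/2,95+a[1]/2,z)[:2]-pads[k][0];B=plane(s,300+(b[0]-420)/1.7,160+b[1]/1.7,z)[:2]-pads[k][1]
    print(k,(A*1e3).round(1),(B*1e3).round(1),"mm")
E
```

```text
cream [4.2 2.4] [-0.9 -3.6] mm
sq [4.9 5.2] [3.1 2.9] mm
rd [1.8 3.7] [-4.2  0.3] mm
tube [0.  2.9] [-3.4  4.3] mm
```

```bash
python3 -c "
from plant import *
print(finish_job())"
```

```text
the job is handed in; nothing more can be done
None
```

I handed the job in at about 33 s; the hand-in gave no verdict. All three jars stand on their matching pads (my camera check put each within about 8 mm of centre), the brass tube is down on the bore floor at its mark, and the green jar and filler tub were never gripped.

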